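# Fold up a portable stove and bolt its lid

### The arm

A 6-joint arm with a two-finger parallel gripper is mounted at the origin on a cart in front of the work surface, level with it; the furniture and walls round the work are solid. World frame = base frame: x ahead of the robot, y to its left, z up, the work surface at z = 0. Lengths are in m, angles in rad, forces in N, time in s.
With the tool pointing down it reaches from about 0.3 to 0.775 m from the base axis. Payload 14.6 kg.
Tool frame: the origin (TCP) lies at the very end of the fingers, on their centre line; the grasp point (between the pads) lies 19 mm behind it; z points along the fingers, y is the line along which they close (so a half turn about z gives the same grasp; the last joint's range is limited). The gripper opens to 94 mm and grips with 3 to 60 N. Pads are 16 mm wide; open, the fingers measure 119 mm over their backs; the gripper's body (75 mm by 177 mm) begins 78 mm behind the grasp point.
Start: joints at [-1.276, 0.3, 1.521, -0, 1.321, -0.067], TCP at [0.195, -0.514, 0.205] pointing down, gripper open.
Joint ranges: [-3.03, 3.03], [-0.79, 2.21], [0.23, 2.52], [-1.04, 4.18], [0, 3.07], [-2.55, 2.55]. Speed limits (rad/s): [2.22, 2.22, 2.57, 3.14, 3.14, 3.14].

### API

Orientations are given as [roll, pitch, yaw] about the fixed x, y, z axes, in that order (R = Rz(yaw) Ry(pitch) Rx(roll)).
In Python, from station import ctrl gives the robot as it stands.
- The arm moves only by the shell command python3 -m pendant 'ROWS' [OPENING] [FORCE]. ROWS is JSON, a list of rows, each a list of 2 entries, a list of its own where there are three numbers: the shift along the world's x, y, z in cm, then the turn about the world's z in rad. A call has 1 to 20 rows; each row shifts and turns the commanded pose from where the row before left it; what a row does not reach is not made up. A row lasts 1/12 s, in which the tool goes at most 41.7 mm and 7.16 degrees, less where a joint would pass 70% of its speed; a pose out of reach is approached as far as the arm can. A call is refused whole if a number of a shift passes 4.17 or a number of a turn 0.125, either way. A call with a gripper value outside its range is refused whole. OPENING is the opening, from 0 (shut) to 1 (fully open), set as the call begins (- or left out, the last holds). The fingers move at their own pace and stop on an object; FORCE is the grip in N (left out, the last holds). Time passes only in rows, so rows that do not move let the fingers close. It gives the time, the measured TCP pose, the force, the opening and the grip force at its end, in the units of the state.
- ctrl.get_obs(): the state, without advancing time (a new reading comes with each control period).
- ctrl.camera(name): name is "scene" or "top"; returns a dict with "color" (420x560x3 uint8, red, green, blue), "intrinsics" (3x3 intrinsics, pixels), "camera_from_world" (4x4, takes a point from world to camera coordinates). Camera axes: x right, y down, z forward; pixel columns grow to the right and rows downward; lengths in m; the calibration is good to about 2 mm. A picture is of the moment at which its call begins. There is no depth.
- ctrl.hand_in(): hands the job in; it is judged then, once.
The state is a dict: "time_s": time; "qpos": joint angles; "joint_vel": joint speeds; "tau": joint torques, N m; "ee_pos": TCP position; "eef_rot": TCP orientation; "force": force on the tool from outside, world axes, zero at the start; "moment": the same for the moment, N m; "grip_width": finger opening in m; "grip_force": force on a finger pad.
Only numpy, scipy, OpenCV 4.12 (cv2) and the standard library are available. Lean on these libraries where they do the work, as an engineer would, in place of code of your own. Each camera call takes 0.05 s, during which the arm holds its last target. There are 200 camera calls.

### The job

Pack up the portable stove: fold both wind wings flat against the inside of its open lid, shut the lid all the way down, then slide the bolt on the lid fully across into the keeper and turn its handle down flat into the notch, so that the case can be carried. Leave the things standing round it where they are.

Things in the scene. Friction and masses are not known exactly. Their poses are not given: they have to be found in the camera images.
- stove_hinge (a point): middle of the lid's hinge line at the back of the stove, 58 mm above the worktop. x: level, from the stove's front to its back, away from the robot; y: left along the hinge line; z: up. Positions below called 'hinge axes' are in mm in this frame. The grey steel case stays put: x -145 to 0, y -125 to 125, rim 6 mm below this point; bar and tap stick out 20 mm in front
- stove: portable stove: flat grey case 145 mm deep, 250 wide, 52 high. Origin: centre of its underside; axes as stove_hinge. Burner and pan supports lie below its rim. On its right side a steel keeper plate with a square eye stands up: hinge axes x -97 to -63, y -135 to -130, top z 37. A spread wing strikes the case and keeps the lid from shutting. A wall cabinet hangs over the back of the worktop: from x 0.605, z 0.505 m up
- lid (a joint): lid hinge, rad: 0 = shut and level, 1.57 = upright, stop at 1.8; stays where left (0.7 N m friction, gravity helps it down). Lid: panel 147 mm from hinge to free edge, 256 wide, 11 mm flange. Shut, in hinge axes: x -147 to 0, outer (top) face at z 9, flange down to z -4. Standing open, its inner face looks to the robot
- wing_left (a joint): hinge of the left wind wing, rad: 0 = folded flat on the lid's inner face, 1.57 = square to the lid, toward the robot; more = spread outward. Stays where left (0.08 N m friction). Steel sheet 4 mm thick, 117 mm along its hinge, 110 from hinge to rolled free edge. Hinge line, with the lid shut, in hinge axes: y 118, z 2.5, x -139 to -22; folded, it reaches to the lid's middle
- wing_right (a joint): the same for the right wind wing, the mirror image: hinge line at y -118; the value grows as it spreads toward the robot and outward
- wing_left_edge (a point): point on the free edge of the left wing, 110 mm from the wing's hinge line, 107 mm from the lid's hinge line (32 mm below the wing's top corner while the lid is upright)
- wing_right_edge (a point): the same point on the free edge of the right wing
- lid_back (a point): point on the outer (back) face of the lid, 105 mm from its hinge line, 45 mm left of its middle, clear of the bolt. Its z axis is that face's outward normal (up when shut)
- bolt (a joint): travel of the bolt, m: 0 = drawn back, 0.028 = fully across (end stop), its tip through the keeper's eye. It slides to the right (-y in hinge axes) in a barrel screwed to the lid's outer face, right of its middle; 1.2 N friction. The barrel is 85 mm long (y -115 to -30 in hinge axes), 21 wide, and with its end straps up to 20 mm above that face
- bolt_handle (a joint): turn of the bolt's handle about the bolt, rad: 0 = square to the lid (upright when shut), 1.57 = turned down flat toward the lid's hinge (away from the robot), in the notch. The barrel's back wall stops it at about 0.3 until the bolt is fully across, where a notch 14 mm wide takes the 8 mm handle. Stays where left (0.025 N m friction)
- bolt_ball (a point): centre of the 16 mm steel ball on the end of the bolt's handle, 42 mm from the bolt's axis. With the lid shut, in hinge axes, the bolt's axis is at x -80, z 20 (11 mm above the lid's outer face); the handle is at y -60 with the bolt drawn back, -88 with it fully across
- mug_mid (a point): middle of a white mug, 85 mm across, 89 high, left of the stove; a bystander
- glass_mid (a point): middle of a drinking glass, 81 mm across, 91 high, behind the stove; a bystander
- spice_jar_mid (a point): middle of a spice jar, 45 mm across, 106 high, right of the stove; a bystander
- tin_mid (a point): middle of a flat tin, 86 mm across, 40 high, right of the stove; a bystander
- tea_box_mid (a point): middle of a carton, 68 x 136 x 69 mm, behind the stove; a bystander

How it is judged:
On the way, in this order (a step that is already met when the one before it is completed fails the run):
1. both wind wings are folded flat on the lid (within 0.15 rad) while the lid still stands open (value of joint each of wing_left, wing_right below 0.15 rad and value of joint lid above 1 rad), for 0.1 s.
2. the lid is shut (within 0.05 rad) on the folded wings with the bolt not yet across (value of joint each of wing_left, wing_right below 0.15 rad and value of joint lid below 0.05 rad and value of joint bolt below 0.016 m and value of joint bolt_handle below 0.7 rad), for 0.1 s.
3. the bolt is slid across (at least 24 mm) with its handle not yet turned down (value of joint lid below 0.05 rad and value of joint bolt above 0.024 m and value of joint bolt_handle below 0.9 rad), for 0.05 s.
At the end, for the whole second after the job is handed in: both wings lie folded (within 0.15 rad), the lid is shut (within 0.05 rad), the bolt is across by at least 24 of its 28 mm and its handle is turned down into the notch (at least 1.35 of 1.57 rad) (value of joint each of wing_left, wing_right below 0.15 rad and value of joint lid below 0.05 rad and value of joint bolt above 0.024 m and value of joint bolt_handle above 1.35 rad); the robot touches nothing.
It fails at once if the mug is pushed away (over 30 mm) or tipped over (distance of mug_mid from where it was at the start of the episode above 0.03 m or angle between mug_mid's own z axis and vertical above 0.4 rad).
It fails at once if the glass is pushed away (over 30 mm) or tipped over (distance of glass_mid from where it was at the start of the episode above 0.03 m or angle between glass_mid's own z axis and vertical above 0.4 rad).
It fails at once if the spice jar is pushed away (over 30 mm) or tipped over (distance of spice_jar_mid from where it was at the start of the episode above 0.03 m or angle between spice_jar_mid's own z axis and vertical above 0.4 rad).
It fails at once if the tin is pushed away (over 30 mm) or tipped over (distance of tin_mid from where it was at the start of the episode above 0.03 m or angle between tin_mid's own z axis and vertical above 0.4 rad).
It fails at once if the tea box is pushed away (over 30 mm) or tipped over (distance of tea_box_mid from where it was at the start of the episode above 0.03 m or angle between tea_box_mid's own z axis and vertical above 0.4 rad).
It also fails if it takes over 72 s, if anything falls off the work surface, if the arm or the gripper's body presses on something with over 40 N, if the wrist force passes 120 N, or if a joint passes its speed limit or range.

## Working session

There is one attempt and no reset: what is moved stays moved. The work goes in short steps, Python scripts to look and compute and a shell command to move; the robot and the scene stay as the last step left them, time stands still between calls to the robot, and variables do not carry over. Pictures are saved under pics/ and viewed, at most 10 in all, crops included, and the job is handed in when it is done.

```bash
ls; mkdir -p pics
python3 - <<'E'
from station import ctrl
import cv2,numpy as np
np.set_printoptions(precision=4,suppress=True)
for n in("scene","top"):
    c=ctrl.camera(n); cv2.imwrite(f"pics/{n}0.png",c["color"][:,:,::-1]); print(n,c["intrinsics"],c["camera_from_world"])
o=ctrl.get_obs(); print(o)
E
```

```text
pics
scene [[468.3015   0.     290.8295]
 [  0.     468.3015 205.1984]
 [  0.       0.       1.    ]] [[-0.5834 -0.8121  0.0086  0.2572]
 [-0.3774  0.2618 -0.8883  0.2872]
 [ 0.7192 -0.5215 -0.4592  0.8924]
 [ 0.      0.      0.      1.    ]]
top [[508.5687   0.     281.9022]
 [  0.     508.5687 210.0452]
 [  0.       0.       1.    ]] [[ 0.0181 -0.9998 -0.0028 -0.0273]
 [-0.992  -0.0176 -0.1251  0.518 ]
 [ 0.125   0.005  -0.9921  1.279 ]
 [ 0.      0.      0.      1.    ]]
{'time_s': 0.1, 'qpos': array([-1.2756,  0.3004,  1.5215,  0.    ,  1.3207, -0.0666]), 'joint_vel': array([-0.0018, -0.0019,  0.0008,  0.0002, -0.0011, -0.0002]), 'tau': array([  0.0006, -53.2645, -35.3289,   0.0709,   0.0235,  -0.0001]), 'ee_pos': array([ 0.1946, -0.5142,  0.2049]), 'eef_rot': array([-3.1405, -0.0001,  0.3618]), 'force': array([ 0.0374, -0.4271, -0.4783]), 'moment': array([ 0.0514,  0.0112, -0.0003]), 'grip_force': 0.0, 'grip_width': 0.09427635924336168}
```

View pics/scene0.png

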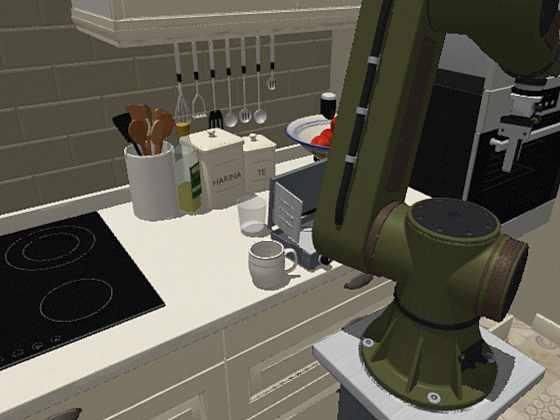

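View pics/top0.png

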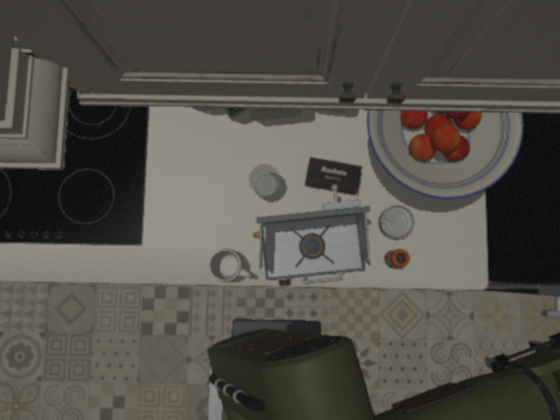

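The scene view shows the stove around (300,215), partly hidden by the arm. In the top view the stove is at (260–370, 205–280), slightly turned, with the lid standing along row ~213. The mug is at (230,265), the glass at (266,182), the tea box at (333,175), the tin at (397,222) and the jar at (398,258).

Run:
```python
import cv2
a=cv2.imread("pics/top0.png")[165:300,245:385]; cv2.imwrite("pics/c1.png",cv2.convertScaleAbs(cv2.resize(a,None,fx=4.4,fy=4.4,interpolation=cv2.INTER_CUBIC),alpha=1.5))
```

```text
(no output)
```

View pics/c1.png

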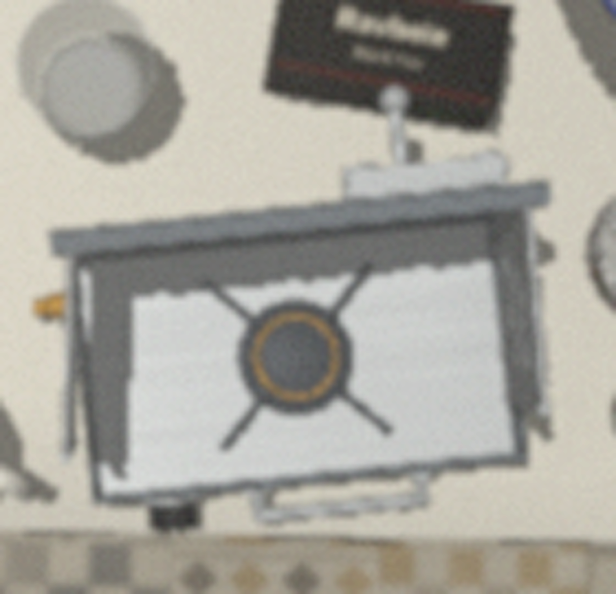

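Zoomed view: rim front corners at crop (97,500) and (525,462). The lid's top edge runs from (52,240) to (548,193). Wing free edges are at (68,455) and (545,435), both roughly square to the lid. The bolt ball is at (394,98), behind the lid.

```bash
cat > h.py <<'E'
import numpy as np, json
np.set_printoptions(precision=4,suppress=True)
K=np.array([[508.5687,0,281.9022],[0,508.5687,210.0452],[0,0,1]])
from station import ctrl
def ray(cam,u,v,z):
    T=cam["camera_from_world"];K=cam["intrinsics"];R=T[:3,:3];c=-R.T@T[:3,3]
    d=R.T@np.linalg.inv(K)@[u,v,1]; return c+d*(z-c[2])/d[2]
E
python3 - <<'E'
from h import *
c=ctrl.camera("top")
P=lambda u,v,z:ray(c,u/4.4+245,v/4.4+165,z)
fl=P(97,500,.052);fr=P(525,462,.052);print("rim front",fl,fr,np.linalg.norm(fl-fr))
y=(fl-fr)/np.linalg.norm(fl-fr);yaw=np.arctan2(-y[0],y[1]);x=np.array([np.cos(yaw),np.sin(yaw),0])
H=(fl+fr)/2+x*.145;H[2]=.058;print("yaw",yaw,"hinge",H)
f=lambda p:np.array([(p-H)@x,(p-H)@y,p[2]-H[2]])
for n,u,v,z in[("lidL front",55,255,.205),("lidR front",548,205,.205),("lidL back",52,233,.205),("lidRback",546,184,.205),("wingL end",68,455,.197),("wingR end",545,435,.197),("wingLroot",70,260,.197),("wingRroot",535,215,.197),("wLbot",127,470,.08),("ball",394,98,.138),("glass",95,85,.09),("glassbot",85,55,0.0),("tea fr",497,128,.069),("tea fl",265,90,.069),("keeper",545,250,.09)]:
    p=P(u,v,z);print(n,p,f(p)*1000)
for n,u,v,z in[("mug",228,262,.089),("tin",397,220,.04),("jar",398,258,.106)]:
    p=ray(c,u,v,z);print(n,p,f(p)*1000)
E
```

```text
rim front [0.3427 0.0158 0.052 ] [ 0.3685 -0.227   0.052 ] 0.2442342731617766
yaw 0.10588664382363754 hinge [ 0.4997 -0.0903  0.058 ]
lidL front [0.4667 0.0349 0.205 ] [-19.6143 128.0241 147.    ]
lidR front [ 0.4967 -0.2148  0.205 ] [ -16.2166 -123.5343  147.    ]
lidL back [0.4779 0.0367 0.205 ] [ -8.3013 128.6242 147.    ]
lidRback [ 0.5074 -0.2139  0.205 ] [  -5.4294 -123.6962  147.    ]
wingL end [0.3662 0.0264 0.197 ] [-120.4397  130.1111  139.    ]
wingR end [ 0.3806 -0.2143  0.197 ] [-131.5739 -110.6988  139.    ]
wingLroot [0.4651 0.0277 0.197 ] [-22.0068 120.9444 139.    ]
wingRroot [ 0.4924 -0.2095  0.197 ] [ -19.8933 -117.8018  139.    ]
wLbot [ 0.3597 -0.0014  0.08  ] [-129.8216  103.1977   22.    ]
ball [ 0.562 -0.143  0.138] [ 56.3574 -59.0053  80.    ]
glass [0.5748 0.0208 0.09  ] [ 86.3936 102.5176  32.    ]
glassbot [0.6091 0.0305 0.    ] [121.4979 108.5893 -58.    ]
tea fr [ 0.5577 -0.2088  0.069 ] [  45.0591 -123.9474   11.    ]
tea fl [ 0.5773 -0.0759  0.069 ] [78.686   6.0842 11.    ]
keeper [ 0.4858 -0.2325  0.09  ] [ -28.8754 -139.9045   32.    ]
mug [0.3814 0.1106 0.089 ] [-96.4204 212.3025  31.    ]
tin [ 0.497  -0.3127  0.04  ] [ -26.1882 -220.8801  -18.    ]
jar [ 0.398  -0.2995  0.106 ] [-123.3047 -197.2522   48.    ]
```

```bash
cat >> h.py <<'E'
H=np.array([.500,-.089,.058]);yaw=.112;c_,s_=np.cos(yaw),np.sin(yaw)
RH=np.array([[c_,-s_,0],[s_,c_,0],[0,0,1]])
def go(*pts,start=None):
    "deltas in cm between successive hinge-frame mm points"
    o=ctrl.get_obs();p=np.array(o["ee_pos"]) if start is None else H+RH@np.array(start)/1000
    print("t",o["time_s"],"hinge mm",RH.T@(o["ee_pos"]-H)*1000,"yaw err",yaw-o["eef_rot"][2],"F",o["force"])
    for q in pts:
        w=H+RH@np.array(q)/1000;print(q,np.round((w-p)*100,2),"cm",np.linalg.norm(w-p)*100);p=w
def wing(side,phis,r=95,d=16,z=82,x0=-15):
    return [(round(x0-r*np.sin(p)-d*np.cos(p)),round(side*(118-r*np.cos(p)+d*np.sin(p))),z) for p in phis]
E
python3 -m pendant '[[[2.13,2.59,0],-0.025],[[2.13,2.59,0],-0.025],[[2.13,2.59,0],-0.025],[[2.13,2.59,0],-0.025],[[2.13,2.59,0],-0.025],[[2.13,2.59,0],-0.025],[[2.13,2.59,0],-0.025],[[2.13,2.59,0],-0.025],[[2.13,2.59,0],-0.025],[[2.13,2.59,0],-0.025],[[0,0,0],0],[[0,0,0],0]]' 0
python3 -c "
from h import *
go((-110,-155,82),*wing(-1,[1.5,1.2,.9,.6,.3,0]))"
```

```text
time_s: 1.15
ee_pos: [0.4082, -0.2543, 0.2053]
eef_rot: [-3.141, 0.0, 0.115]
force: [-0.3, -0.2, 0.4]
grip_width: 0.0173
grip_force: 0.0
t 1.15 hinge mm [-109.6842 -154.0535  147.2639] yaw err -0.002747336082299476 F [-0.2556 -0.1939  0.4289]
(-110, -155, 82) [-0.02 -0.1  -6.53] cm 6.527148438709235
(-111, -127, 82) [-0.41  2.77  0.  ] cm 2.8017851452243776
(-109, -98, 82) [-0.13  2.9   0.  ] cm 2.9068883707497264
(-99, -71, 82) [0.69 2.79 0.  ] cm 2.879236009777595
(-82, -49, 82) [1.44 2.38 0.  ] cm 2.7802877548915714
(-58, -32, 82) [2.19 1.96 0.  ] cm 2.941088233970548
(-31, -23, 82) [2.58 1.2  0.  ] cm 2.8460498941515415
```

```bash
python3 -m pendant '[[[0,0,-3.3],0],[[0,0,-3.2],0],[[-0.2,1.4,0],0],[[-0.2,1.4,0],0],[[-0.05,1.45,0],0],[[-0.05,1.45,0],0],[[0.35,1.4,0],0],[[0.35,1.4,0],0],[[0.7,1.2,0],0],[[0.7,1.2,0],0],[[1.1,1,0],0],[[1.1,1,0],0],[[1.3,0.6,0],0],[[1.3,0.6,0],0],[[0,0,0],0],[[0,0,0],0]]' 0
python3 -c "
from h import *
import cv2
go((-20,-23,82))
a=ctrl.camera('top')['color'][:,:,::-1][165:300,225:385]; cv2.imwrite('pics/c2.png',cv2.convertScaleAbs(cv2.resize(a,None,fx=4.4,fy=4.4,interpolation=cv2.INTER_CUBIC),alpha=1.5))"
```

```text
time_s: 2.48
ee_pos: [0.4717, -0.114, 0.1419]
eef_rot: [3.141, -0.002, 0.113]
force: [0.1, 0.5, 0.3]
grip_width: 0.0003
grip_force: 0.0
t 2.4833 hinge mm [-30.9148 -21.7261  83.8881] yaw err -0.0007253856354803995 F [0.1292 0.4888 0.2656]
(-20, -23, 82) [ 1.1  -0.   -0.19] cm 1.114991512316002
```

View pics/c2.png

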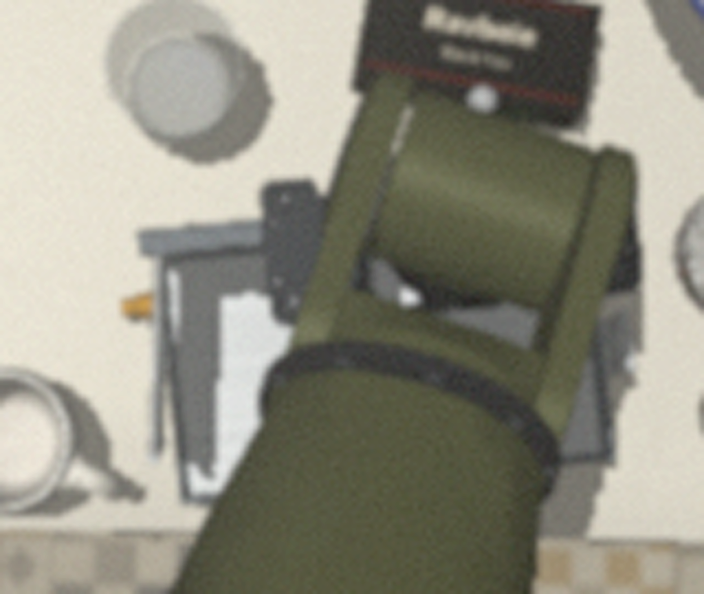

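The arm hides the right wing, but it is no longer spread out at the right side. The left wing is still out at (157, 260–455). I'll keep pressing toward the lid until contact shows.

```bash
for i in 1 2 3; do python3 -m pendant '[[[0.4,0.04,0],0],[[0,0,0],0],[[0,0,0],0]]' | grep -E "ee_pos|^force"; done
```

```text
ee_pos: [0.4755, -0.1142, 0.1407]
force: [-1.0, -0.1, 0.4]
ee_pos: [0.4796, -0.1137, 0.1404]
force: [-1.6, 0.2, 0.9]
ee_pos: [0.4838, -0.1132, 0.1404]
force: [0.1, -0.5, 1.2]
```

```bash
for i in 1 2 3 4; do python3 -m pendant '[[[0.3,0.03,0],0],[[0,0,0],0],[[0,0,0],0]]' | grep -E "ee_pos|^force"; done
```

```text
ee_pos: [0.4868, -0.1128, 0.1404]
force: [-1.6, 1.3, 1.1]
ee_pos: [0.4899, -0.1125, 0.1404]
force: [-1.2, -0.0, 0.4]
ee_pos: [0.4929, -0.1122, 0.1404]
force: [-2.0, 1.1, 1.6]
ee_pos: [0.4958, -0.112, 0.1404]
force: [-0.9, 0.8, -0.4]
```

```bash
for i in 1 2 3 4; do python3 -m pendant '[[[0.3,0.03,0],0],[[0,0,0],0],[[0,0,0],0]]' | grep -E "ee_pos|^force"; done
```

```text
ee_pos: [0.4987, -0.1116, 0.1403]
force: [-1.7, 1.1, -0.4]
ee_pos: [0.5013, -0.1114, 0.1402]
force: [-5.0, 1.1, -0.0]
ee_pos: [0.5041, -0.1111, 0.1399]
force: [-6.5, -0.7, -1.6]
ee_pos: [0.5069, -0.1108, 0.1398]
force: [-6.0, 0.6, -2.0]
```

Contact at x≈0.50, and the force plateaus at about 6 N, so the right wing is flat on the lid. Next is the left wing.

```bash
python3 -m pendant '[[[-2,-0.2,0],0],[[-2,-0.2,0],0],[[0,0,3.5],0],[[0,0,3.5],0],[[0,0,2],0],[[-1,0,0],0],[[0,0,0],0]]'
python3 -c "
from h import *
go((-105,165,170),(-105,165,82),*wing(1,[1.6,1.2,.9,.6,.3,0],x0=-10))"
```

```text
time_s: 5.87
ee_pos: [0.4573, -0.115, 0.2312]
eef_rot: [3.14, -0.002, 0.112]
force: [0.9, -0.4, 0.9]
grip_width: 0.0001
grip_force: 0.0
t 5.8667 hinge mm [-45.2902 -21.0244 173.2207] yaw err 0.0003060829382893898 F [ 0.8717 -0.4158  0.9293]
(-105, 165, 170) [-8.01 17.82 -0.32] cm 19.539887545874652
(-105, 165, 82) [ 0.   0.  -8.8] cm 8.799999999999999
(-104, 137, 82) [ 0.41 -2.77  0.  ] cm 2.8017851452243767
(-104, 98, 82) [ 0.44 -3.88  0.  ] cm 3.9
(-94, 71, 82) [ 1.3  -2.57  0.  ] cm 2.879236009777595
(-77, 49, 82) [ 1.94 -2.    0.  ] cm 2.7802877548915674
(-53, 32, 82) [ 2.57 -1.42  0.  ] cm 2.9410882339705524
(-26, 23, 82) [ 2.78 -0.59  0.  ] cm 2.846049894151542
```

```bash
python3 -m pendant '[[[-1.6,3.56,0],0],[[-1.6,3.56,0],0],[[-1.6,3.56,0],0],[[-1.6,3.56,0],0],[[-1.6,3.56,0],0],[[0,0,-3],0],[[0,0,-3],0],[[0,0,-2.8],0],[[0,0,0],0]]' | grep -E "ee_pos|^force"
python3 -m pendant '[[[0.2,-1.4,0],0],[[0.2,-1.4,0],0],[[0.2,-1.9,0],0],[[0.2,-2,0],0],[[0.65,-1.3,0],0],[[0.65,-1.3,0],0],[[1,-1,0],0],[[1,-1,0],0],[[1.3,-0.7,0],0],[[1.3,-0.7,0],0],[[1.4,-0.3,0],0],[[1.4,-0.3,0],0],[[0,0,0],0],[[0,0,0],0]]'
python3 -c "
from h import *
go((-5,23,82))"
```

```text
ee_pos: [0.3749, 0.0632, 0.1376]
force: [-0.3, 0.9, -0.1]
time_s: 7.78
ee_pos: [0.4726, -0.0699, 0.1427]
eef_rot: [-3.141, 0.0, 0.111]
force: [-0.1, -0.1, -2.1]
grip_width: 0.0004
grip_force: 0.0
t 7.7833 hinge mm [-25.0864  22.0353  84.6505] yaw err 0.0005290948617250463 F [-0.127  -0.0881 -2.0521]
(-5, 23, 82) [ 1.99  0.32 -0.27] cm 2.0283481063589655
```

```bash
python3 -m pendant '[[[0.5,0.05,0],0],[[0.5,0.05,0],0],[[0.4,0.05,0],0],[[0.4,0.05,0],0],[[0.3,0,0],0],[[0,0,0],0]]' | grep -E "ee_pos|^force"
for i in 1 2 3 4; do python3 -m pendant '[[[0.3,0.03,0],0],[[0,0,0],0],[[0,0,0],0]]' | grep -E "ee_pos|^force"; done
```

```text
ee_pos: [0.4941, -0.0676, 0.1424]
force: [0.3, -0.6, 0.5]
ee_pos: [0.4967, -0.0675, 0.1425]
force: [-0.0, 0.6, 0.1]
ee_pos: [0.4998, -0.0672, 0.1425]
force: [0.1, 0.3, -0.4]
ee_pos: [0.5025, -0.0669, 0.1423]
force: [-3.6, -0.3, -0.1]
ee_pos: [0.5051, -0.0666, 0.142]
force: [-5.5, -0.9, -1.1]
```

```bash
python3 -m pendant '[[[-2,-0.2,0],0],[[-2,-0.2,0],0],[[0,0,3.5],0],[[0,0,3.5],0],[[0,0,2],0],[[-1,3.8,0],0],[[-1,3.8,0],0],[[-1,3.8,0],0],[[-1,3.8,0],0],[[-1,3.8,0],0],[[0,0,0],0]]'
python3 -c "
from h import *
import cv2
a=ctrl.camera('top')['color'][:,:,::-1];cv2.imwrite('pics/t3.png',a);a=a[165:300,225:385]; cv2.imwrite('pics/c3.png',cv2.convertScaleAbs(cv2.resize(a,None,fx=4.4,fy=4.4,interpolation=cv2.INTER_CUBIC),alpha=1.5))"
```

```text
time_s: 10.2
ee_pos: [0.4143, 0.1243, 0.2329]
eef_rot: [-3.14, -0.002, 0.117]
force: [-1.2, -0.4, -0.0]
grip_width: 0.0006
grip_force: 0.0
```

View pics/c3.png

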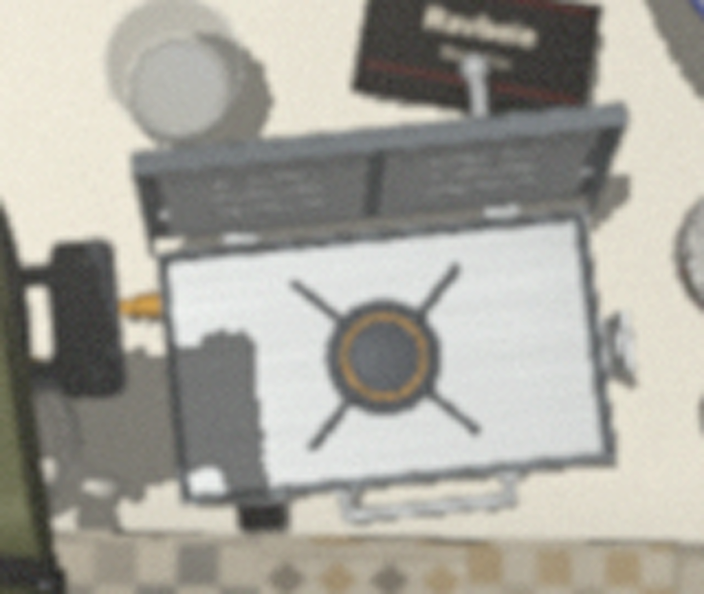

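Both wings lie flat on the lid's inner face. The rim's back corners are at (163,258) and (580,215), and the lid now leans back with its rear top edge from (135,155) to (625,105). I'll refit the hinge and the lid angle.

Run:
```python
import h
from h import *
c=ctrl.camera("top")
P=lambda u,v,z:ray(c,u/4.4+225,v/4.4+165,z)
fl,fr,bl,br=P(187,500,.052),P(610,460,.052),P(163,258,.052),P(580,215,.052)
print(fl,fr,bl,br,[np.linalg.norm(a-b) for a,b in((fl,fr),(bl,br),(fl,bl),(fr,br))])
print("yaws",np.arctan2((fr-fl)[0],-(fr-fl)[1]),np.arctan2((br-bl)[0],-(br-bl)[1]))
print("hinge mid by corners",(fl+fr+bl+br)/4+RH@[.0725,0,.006])
f=lambda p:RH.T@(p-H)*1000
for n,u,v,z in[("rear L",135,155,.205),("rear R",625,105,.205),("front L",137,172,.205),("front R",622,128,.205),("ball",473,67,.125),("glass top",180,87,.091),("teaL",352,90,.069),("teaR",585,125,.069),("keeper",618,345,.093)]:
    print(n,P(u,v,z),f(P(u,v,z)))
```

```text
[0.3427 0.0147 0.052 ] [ 0.3696 -0.2253  0.052 ] [0.4804 0.0315 0.052 ] [ 0.5096 -0.2083  0.052 ] [np.float64(0.2415303460763662), np.float64(0.2415868643079254), np.float64(0.13874380112090695), np.float64(0.1410361642155689)]
yaws 0.11156822306319437 0.12105936667333635
hinge mid by corners [ 0.4976 -0.0888  0.058 ]
rear L [0.5178 0.0403 0.205 ] [ 32.1665 126.4506 147.    ]
rear R [ 0.5481 -0.2094  0.205 ] [  34.2946 -125.0266  147.    ]
front L [0.5091 0.039  0.205 ] [ 23.3577 126.2007 147.    ]
front R [ 0.5361 -0.2078  0.205 ] [  22.6259 -122.1409  147.    ]
ball [ 0.5814 -0.1393  0.125 ] [ 75.2944 -59.0605  67.    ]
glass top [0.5735 0.0224 0.091 ] [ 85.4625 102.5021  33.    ]
teaL [ 0.5773 -0.0754  0.069 ] [78.3785  4.9191 11.    ]
teaR [ 0.5594 -0.2088  0.069 ] [  45.6283 -125.67     11.    ]
keeper [ 0.4325 -0.2235  0.093 ] [ -82.1557 -126.0912   35.    ]
```

```bash
python3 -m pendant '[[[0,0,-3.4],0],[[0,0,-3.4],0],[[3,-0.6,0],0],[[3,-0.6,0],0],[[3,-0.6,0],0],[[3,-0.6,0],0],[[0.4,-2.4,0],0],[[0.2,-3.4,0],0],[[0.3,-3.9,0],0],[[0.3,-3.9,0],0],[[0.3,-3,0],0],[[0,0,0],0],[[0,0,0],0]]'
python3 -c "
from h import *
go((17,42,102),(-20,42,98),(-48,42,85),(-71,42,65),(-89,42,39),(-96,42,19),(-102,42,5))"
```

```text
time_s: 11.38
ee_pos: [0.5506, -0.0733, 0.1642]
eef_rot: [3.142, -0.0, 0.107]
force: [0.4, 0.4, 0.4]
grip_width: 0.0005
grip_force: 0.0
t 11.3833 hinge mm [ 52.0301   9.9046 106.2292] yaw err 0.004504182314213026 F [0.3966 0.4112 0.3877]
(17, 42, 102) [-3.84  2.8  -0.42] cm 4.7698161346163515
(-20, 42, 98) [-3.68 -0.41 -0.4 ] cm 3.721558813185684
(-48, 42, 85) [-2.78 -0.31 -1.3 ] cm 3.0870698080866266
(-71, 42, 65) [-2.29 -0.26 -2.  ] cm 3.0479501308256345
(-89, 42, 39) [-1.79 -0.2  -2.6 ] cm 3.162277660168377
(-96, 42, 19) [-0.7  -0.08 -2.  ] cm 2.1189620100417104
(-102, 42, 5) [-0.6  -0.07 -1.4 ] cm 1.5231546211727824
```

```bash
python3 -m pendant '[[[-0.2,3.2,0],0],[[-1.2,-0.1,-0.1],0],[[-1.2,-0.1,-0.2],0],[[-1.1,-0.1,-0.1],0],[[-1.2,-0.14,-0.1],0],[[-1.2,-0.14,-0.1],0],[[-1.2,-0.14,-0.2],0],[[0,0,0],0]]' | grep -E "ee_pos|^force"
python3 -m pendant '[[[-1.4,-0.16,-0.65],0],[[-1.4,-0.16,-0.65],0],[[-1.15,-0.13,-1],0],[[-1.15,-0.13,-1],0],[[0,0,0],0]]' | grep -E "ee_pos|^force"
python3 -c "
from h import *
go((-71,42,65),(-89,42,39),(-96,42,19),(-102,42,5))"
```

```text
ee_pos: [0.4771, -0.0456, 0.157]
force: [-0.9, 0.8, 1.0]
ee_pos: [0.4255, -0.0514, 0.1224]
force: [-1.0, 0.3, 0.0]
t 12.4667 hinge mm [-69.8756  45.6778  64.4233] yaw err 0.00024059217385898057 F [-0.9982  0.27    0.0291]
(-71, 42, 65) [-0.07 -0.38  0.06] cm 0.388880004678623
(-89, 42, 39) [-1.79 -0.2  -2.6 ] cm 3.162277660168377
(-96, 42, 19) [-0.7  -0.08 -2.  ] cm 2.1189620100417104
(-102, 42, 5) [-0.6  -0.07 -1.4 ] cm 1.5231546211727824
```

```bash
python3 -m pendant '[[[-0.9,-0.1,-1.3],0],[[-0.9,-0.1,-1.3],0],[[-0.35,-0.04,-1],0],[[-0.35,-0.04,-1],0],[[-0.3,0,-0.7],0],[[0,0,0],0]]' | grep -E "ee_pos|^force"
for i in 1 2 3; do python3 -m pendant '[[[0,0,-0.3],0],[[0,0,0],0],[[0,0,0],0]]' | grep -E "ee_pos|^force"; done
```

```text
ee_pos: [0.3983, -0.0542, 0.0697]
force: [-0.1, 0.3, 1.0]
ee_pos: [0.3989, -0.0543, 0.0676]
force: [-0.3, 0.2, 0.2]
ee_pos: [0.3993, -0.0544, 0.0667]
force: [-15.5, 3.9, 41.2]
ee_pos: [0.3996, -0.0544, 0.066]
force: [-34.5, 8.1, 88.7]
```

The stop is at z≈0.067, which is the shut-lid height. I'll lift off and look.

```bash
python3 -m pendant '[[[0,0,1],0],[[0,0,4],0],[[0,0,4],0],[[-1,3.8,0],0],[[-1,3.8,0],0],[[-1,3.8,0],0],[[0,3.8,0],0],[[0,3.8,0],0],[[0,0,0],0]]' | grep -E "ee_pos|^force"
python3 -c "
from h import *
import cv2
a=ctrl.camera('top')['color'][:,:,::-1];cv2.imwrite('pics/t4.png',a);a=a[165:300,225:385]; cv2.imwrite('pics/c4.png',cv2.convertScaleAbs(cv2.resize(a,None,fx=4.4,fy=4.4,interpolation=cv2.INTER_CUBIC),alpha=1.5))"
```

```text
ee_pos: [0.3682, 0.1405, 0.1519]
force: [0.5, -0.7, -0.2]
```

View pics/c4.png

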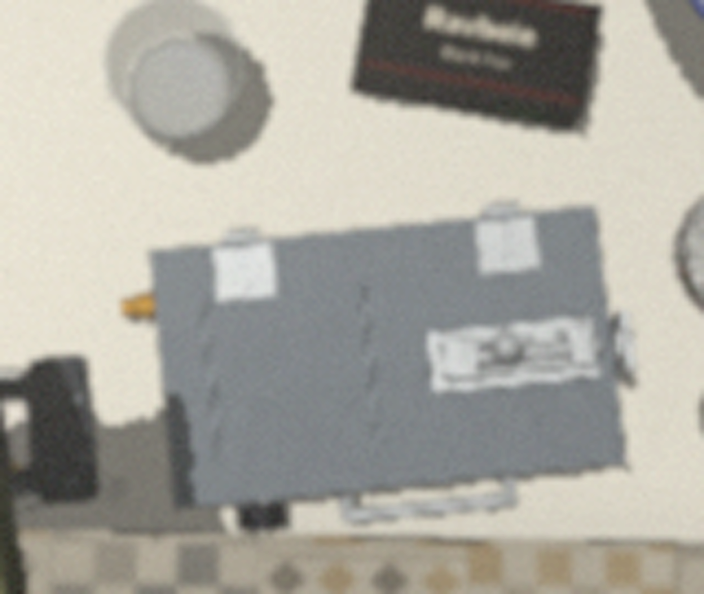

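The lid is shut with the bolt still drawn back. The ball is at crop (508,345), upright, and the keeper is at (625,345).

Run:
```python
from h import *
c=ctrl.camera("top")
p=ray(c,508/4.4+225,345/4.4+165,.120);b=RH.T@(p-H)*1000;print(p,b)
go((b[0],b[1]+40,95),(b[0],b[1]+40,45),(b[0],b[1]+21,45),(b[0],b[1]-10,45))
```

```text
[ 0.4297 -0.1596  0.12  ] [-77.7596 -62.2726  62.    ]
t 14.5667 hinge mm [-105.5335  238.9291   93.4907] yaw err -0.003116806650910506 F [ 0.0133 -0.0477  0.071 ]
(np.float64(-77.75956094390962), np.float64(-22.272647570243116), 95) [  5.68 -25.65   0.15] cm 26.26785563402069
(np.float64(-77.75956094390962), np.float64(-22.272647570243116), 45) [ 0.  0. -5.] cm 4.999999999999999
(np.float64(-77.75956094390962), np.float64(-41.272647570243116), 45) [ 0.21 -1.89  0.  ] cm 1.9000000000000004
(np.float64(-77.75956094390962), np.float64(-72.27264757024312), 45) [ 0.35 -3.08  0.  ] cm 3.0999999999999988
```

```bash
python3 -m pendant '[[[0.8,-3.7,0],0],[[0.8,-3.7,0],0],[[0.8,-3.7,0],0],[[0.8,-3.7,0],0],[[0.8,-3.7,0],0],[[0.8,-3.7,0],0],[[0.8,-3.5,0],0],[[0,0,-2.5],0],[[0,0,-2.5],0],[[0.2,-1.9,0],0],[[0,0,0],0],[[0,0,0],0]]' | grep -E "ee_pos|^force"
python3 -m pendant '[[[0.06,-0.5,0],0],[[0.06,-0.5,0],0],[[0.06,-0.5,0],0],[[0.06,-0.5,0],0],[[0,0,0],0],[[0,0,0],0]]' | grep -E "ee_pos|^force"
python3 -c "
from h import *
go((-78,-68,45))"
```

```text
ee_pos: [0.4263, -0.1416, 0.1016]
force: [0.2, 0.8, 0.4]
ee_pos: [0.4292, -0.1607, 0.1016]
force: [-1.0, 0.7, 0.4]
t 16.0667 hinge mm [-78.3775 -63.3     43.5736] yaw err 0.0005259020589038071 F [-0.9738  0.6973  0.3997]
(-78, -68, 45) [ 0.09 -0.46  0.14] cm 0.49261842378379905
```

```bash
for i in 1 2 3 4; do python3 -m pendant '[[[0.03,-0.2,0],0],[[0,0,0],0],[[0,0,0],0]]' | grep -E "ee_pos|^force"; done
```

```text
ee_pos: [0.4294, -0.1624, 0.1015]
force: [-0.4, 0.7, 0.1]
ee_pos: [0.4297, -0.1643, 0.1014]
force: [-0.6, 3.0, 0.9]
ee_pos: [0.4298, -0.1654, 0.1014]
force: [-2.0, 10.8, 4.6]
ee_pos: [0.43, -0.1663, 0.1014]
force: [-2.8, 21.4, 8.3]
```

The bolt is at its end stop. Next I'll go round to the front of the ball and push it back and down.

```bash
python3 -m pendant '[[[-0.1,1,0],0],[[-1.7,-0.2,0],0],[[-1.7,-0.2,0],0],[[0.2,-1.5,0.5],0],[[0.2,-1.5,0],0],[[0,0,0],0],[[0,0,0],0]]' | grep -E "ee_pos|^force"
python3 -c "
from h import *
import cv2
a=ctrl.camera('scene')['color'][:,:,::-1]
go((-106,-88,50),(-64,-88,50),(-64,-88,66),(-43,-88,66),(-41,-88,30))"
```

```text
ee_pos: [0.3992, -0.1926, 0.1063]
force: [0.2, -0.0, -0.5]
t 17.7 hinge mm [-111.8286  -91.1792   48.1929] yaw err 0.0007315153158987814 F [-0.1339 -0.5706 -0.0176]
(-106, -88, 50) [0.54 0.38 0.18] cm 0.6880832446132581
(-64, -88, 50) [4.17 0.47 0.  ] cm 4.200000000000002
(-64, -88, 66) [0.  0.  1.6] cm 1.5999999999999988
(-43, -88, 66) [2.09 0.23 0.  ] cm 2.099999999999998
(-41, -88, 30) [ 0.2   0.02 -3.6 ] cm 3.6055512754639896
```

```bash
python3 -m pendant '[[[0.6,0.3,0.2],0],[[0.7,0.08,0],0],[[0.7,0.08,0],0],[[0.7,0.08,0],0],[[0.7,0.08,0],0],[[0.7,0.08,0],0],[[0.7,0.08,0],0],[[0,0,0],0]]' | grep -E "ee_pos|^force"
python3 -m pendant '[[[0,0,1.6],0],[[1,0.12,0],0],[[1.1,0.12,0],0],[[0,0,-0.8],0],[[0,0,-0.7],0],[[0.1,0,-0.7],0],[[0.1,0,-0.7],0],[[0,0,0],0],[[0,0,0],0]]' | grep -E "ee_pos|^force"
python3 -c "
from h import *
go((-41,-88,28))"
```

```text
ee_pos: [0.4485, -0.1845, 0.1084]
force: [0.3, -0.5, 0.5]
ee_pos: [0.4698, -0.1821, 0.0948]
force: [0.1, -1.0, 0.2]
t 19.1167 hinge mm [-40.4367 -89.1466  36.773 ] yaw err 0.0003588015756600532 F [ 0.0536 -0.9884  0.1924]
(-41, -88, 28) [-0.07  0.11 -0.88] cm 0.886549377289025
```

```bash
for i in 1 2 3 ; do python3 -m pendant '[[[0,0,-0.3],0],[[0,0,0],0],[[0,0,0],0]]' | grep -E "ee_pos|^force"; done
```

```text
ee_pos: [0.4702, -0.1822, 0.0925]
force: [0.0, 0.9, 0.5]
ee_pos: [0.4702, -0.1822, 0.0894]
force: [0.4, 0.3, -0.3]
ee_pos: [0.4702, -0.1822, 0.0863]
force: [-0.1, 0.5, 0.5]
```

```bash
for i in 1 2; do python3 -m pendant '[[[0,0,-0.1],0],[[0,0,0],0],[[0,0,0],0]]' | grep -E "ee_pos|^force"; done
python3 -m pendant '[[[0,0,2],0],[[0,0,3],0],[[0,0,3],0],[[0,0,3],0],[[-1.5,3.8,0],0],[[-1.5,3.8,0],0],[[-1.5,3.8,0],0],[[-1,3.9,0],0],[[0,3.9,0],0],[[0,3.9,0],0],[[0,3.9,0],0],[[0,0,0],0],[[0,0,0],0]]' | grep -E "ee_pos|^force"
python3 -c "
from h import *
import cv2
a=ctrl.camera('top')['color'][:,:,::-1];a=a[165:300,225:385]; cv2.imwrite('pics/c5.png',cv2.convertScaleAbs(cv2.resize(a,None,fx=4.4,fy=4.4,interpolation=cv2.INTER_CUBIC),alpha=1.5))"
```

```text
ee_pos: [0.4703, -0.1822, 0.0856]
force: [-0.2, -0.1, 2.5]
ee_pos: [0.4705, -0.1823, 0.0849]
force: [-2.0, 0.8, 7.5]
ee_pos: [0.4149, 0.0893, 0.1943]
force: [0.1, 0.6, -0.4]
```

View pics/c5.png

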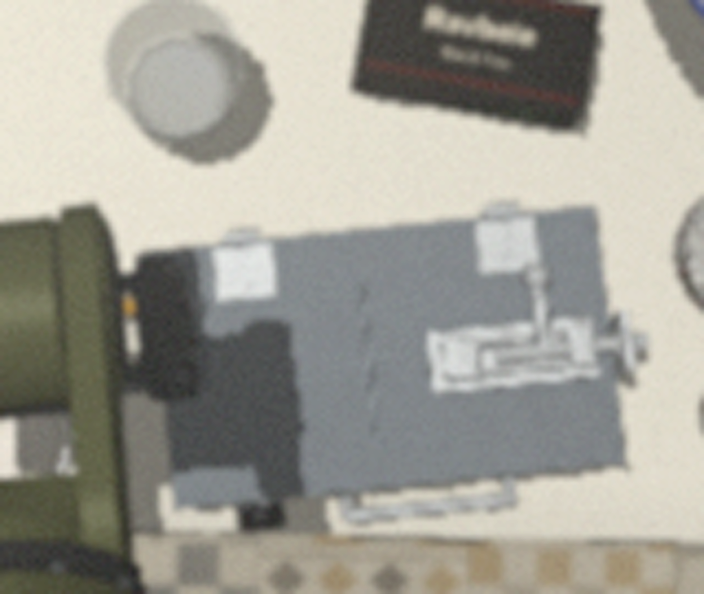

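The lid is shut, the bolt's tip is through the keeper at (635,345), and the handle lies flat toward the hinge with its ball at (537,270). The press on the ball stopped at the height of a fully turned-down handle, and the gripper is now clear. I'm handing in.

```bash
python3 -c "
from station import ctrl
print(ctrl.hand_in())"
```

```text
the job is handed in; nothing more can be done
None
```

I packed up the stove and handed the job in at about 21 s: wings folded, lid shut, bolt fully across in the keeper, handle turned down flat in the notch. The top-camera views show no bystander moved; the hand-in returned no verdict.

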